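Eject a control module from the burn-in rack and slide it into the test dock

ROBOT

A 6-joint arm with a two-finger parallel gripper is mounted at the origin on the work surface. World frame = base frame: x ahead of the robot, y to its left, z up, the work surface at z = 0. Lengths are in mm, angles in rad, forces in N, time in s.
With the tool pointing down it reaches from about 350 to 875 mm from the base axis. Payload 4.2 kg.
Tool frame: the origin (TCP) lies on the mounting face of the last link; the fingertips stand 173 mm ahead of it and the grasp point (between the pads) lies 155 mm ahead of it; z points along the fingers, y is the line along which they close (so a half turn about z gives the same grasp; the last joint's range is limited). The gripper opens to 85 mm and grips with 20 to 120 N. Pads are 22 mm wide; open, the fingers measure 114 mm over their backs; the gripper's body (76 mm by 85 mm) begins 54 mm behind the grasp point. The pads swing forward as they close: fully open they stand 13 mm farther back than shut.
Start: joints at [-1.065, 0.385, 0.008, 0, -1.194, -0.259], TCP at [152.706, -606.037, 404.712] pointing down, gripper open.
Joint ranges: [-3.14, 3.14], [-1.21, 2.06], [-1.07, 1.41], [-3.16, 2.05], [-2.99, -0.16], [-3.1, 3.1]. Speed limits (rad/s): [2.79, 2.79, 3.14, 3.14, 3.14, 3.14].

INTERFACE

Orientations are given as a unit quaternion [x, y, z, w].
In Python, from bench import arm gives the robot as it stands. The module is installed in compiled form; this text tells all that it offers.
- The arm moves only by the tool move_arm, never from a script. Its arguments are lists of equal length, an entry for each row: "fingers": the finger opening in mm, from 0 to 85.4; "travel": the shift along the tool's x, y, z in mm, a list of three; "dr": the turn, a rotation vector about the tool's x, y, z in rad, a list of three. A call has 1 to 10 rows; each row is the pose to reach, as a shift and turn from the pose commanded when the call began, along the tool's axes at that moment; what a row does not reach only later rows make up. A row lasts 1/10 s, in which the tool goes at most 50 mm and 8.59 degrees, less where a joint would pass 70% of its speed; a pose out of reach is approached as far as the arm can. A call with a gripper value outside its range is refused whole. The fingers move at their own pace and stop on an object; the grip force is fixed at half the most. Time passes only in rows, so rows that repeat a pose let the fingers close. It gives the time, the measured TCP pose, the force, the opening and the grip force at its end, in the units of the state.
- arm.read_state(): the state, without advancing time (a new reading comes with each control period).
- arm.get_image(name): name is "scene" or "top"; returns the picture (480x640x3 uint8, red, green, blue); there is no depth.
- arm.camera_model(name): a dict with "intrinsics" (3x3 intrinsics, pixels), "pose" (4x4, takes a point from camera to world coordinates). Camera axes: x right, y up, looking along -z (the intrinsics and any distortion apply to the point x, -y, -z); pixel columns grow to the right and rows downward; lengths in mm; the calibration is good to about 2 mm. A picture is of the moment at which its call begins. camera_model takes no time and is no camera call.
- arm.job_done(): hands the job in; it is judged then, once.
The state is a dict: "clock": time; "joints": joint angles; "joint_vel": joint speeds; "joint_efforts": joint torques, N m; "position": TCP position; "ee_rot": TCP orientation; "contact_force": force on the tool from outside, world axes, zero at the start; "wrist_torque": the same for the moment, N m; "gripper_width": finger opening in mm; "grasp_force": force on a finger pad.
Only numpy, scipy, OpenCV 4.12 (cv2) and the standard library are available. Lean on these libraries where they do the work, as an engineer would, in place of code of your own. Each camera call takes 0.05 s, during which the arm holds its last target. There are 200 camera calls.

TASK

Pull the sprung orange ejector lip on the grey rack towards you all the way to its stop and hold it there a moment so that the module comes out, feeling for the stop rather than wrenching it, then ease the ejector back without letting it snap. Take the module and slide it, orange-marked black end outward, into the slot of the blue test dock until it is fully home, and let go. Leave everything else on the bench where it is.

Things in the scene. Friction and masses are not known exactly. Their poses are not given: they have to be found in the camera images.
- rack: Grey rack, fixed, 152 deep x 110 wide x 91 mm tall (roof), plus a sill 12 mm high jutting 45 mm out in front. Origin: at bench level under the middle of its front face; +x runs into the rack, away from its open front; z up. Its middle slot (18 mm wide, 12 to 86 mm above the bench) holds the module; a 9 mm sight slit in the roof shows it. Two 12 mm high stop blocks stand on the roof's front edge.
- ejector: Sprung slide on the rack's roof: an aluminium plate 60 mm wide, its top 97.5 mm above the bench, 66 to 144 mm behind the rack's front face at rest, with an upright orange lip across its front end and a tongue down behind the module. Slides 60 mm along the rack's -x to a solid stop; the spring pulls back with 4 N at rest, 10 N at the stop. Origin: the rack's origin at rest, moves with the slide.
- lip (a point): Middle of the rear face (away from the rack's front) of the ejector's orange lip, which is 60 mm wide, 6 mm thick, and stands 97.5 to 133.5 mm above the bench. At rest this point is 76 mm behind the rack's front face, at the stop 16 mm. Over the plate behind the lip, 68 mm long, there is room for fingertips.
- module: Aluminium module, a slab 130 long (x) x 14 thick (y) x 70 mm tall (z), about 0.25 kg, standing on its long edge. Origin: centre of its underside; -x points to its black front end (orange mark; orange band near the top). At the start its front is 1 mm inside the rack's face; with the ejector at its stop about 58 mm stick out. It comes out only through the rack's front.
- module_front (a point): Centre of the module's black front end, 35 mm above its underside.
- dock: Blue dock, fixed, 150 deep x 110 wide x 91 mm tall, plus a sill 12 mm high jutting 45 mm out in front. Origin: at bench level under the middle of its yellow front face; +x runs into the dock, z up. Slot 16.8 mm wide, 12 to 86 mm above the bench, roofed but for a 9 mm sight slit, its mouth flared to 24 mm over the first 6 mm. Back stop 128 mm in: a module fully home sticks out 2 mm.
- dock_mouth (a point): Middle of the dock's slot at the front face, 47 mm above the bench (level with point module_front when the module stands in the dock); axes as the dock's.
- driver: a screwdriver lying on the bench; a bystander, to be left alone
- spanner: a steel spanner lying on the bench; a bystander, to be left alone
- cup: a red plastic cup, 70 mm wide, 60 mm tall; a bystander, to be left alone
- tape: a yellow ring (tape core), 90 mm across, 24 mm tall; a bystander, to be left alone
- supply: a small steel power supply, 110 x 80 x 35 mm; a bystander, to be left alone
- tray: a small blue parts tray, 110 x 80 x 35 mm; a bystander, to be left alone

How it is judged:
By the outcome, as a careful person would: the job done as asked, in the order asked, and still so for the second after the job is handed in, with the robot touching nothing.
It also fails if it takes over 72 s, if anything falls off the work surface, if the arm or the gripper's body presses on something with over 40 N, if the wrist force passes 120 N, or if a joint passes its speed limit or range.

## Working session

There is one attempt and no reset: what is moved stays moved. The work goes in short steps, Python scripts to look and compute and a tool call to move; the robot and the scene stay as the last step left them, time stands still between calls to the robot, and variables do not carry over. Pictures are saved under pics/ and viewed, at most 10 in all, crops included, and the job is handed in when it is done.

Besides the shell and the picture viewer there is one more tool, called after "Request:" as name(argument=value, ...) on one line, values as JSON. move_arm: Moves the arm, as the interface text tells. Its arguments: {"type":"object","properties":{"fingers":{"type":"array","items":{"type":"number"}},"travel":{"type":"array","items":{"type":"array","items":{"type":"number"}}},"dr":{"type":"array","items":{"type":"array","items":{"type":"number"}}}},"required":["fingers","travel","dr"]}

```bash
mkdir -p pics
python3 - <<'E'
from bench import arm
import cv2
for n in("scene","top"):
    cv2.imwrite(f"pics/{n}0.png",arm.get_image(n)[:,:,::-1])
    print(n,arm.camera_model(n))
print(arm.read_state())
E
```

```text
scene {'intrinsics': array([[495.70105887,   0.        , 321.75659068],
       [  0.        , 495.70105887, 231.05870452],
       [  0.        ,   0.        ,   1.        ]]), 'pose': array([[-8.51870263e-01, -3.36792399e-01,  4.01108383e-01,
         1.05202691e+03],
       [ 5.23359007e-01, -5.77066215e-01,  6.26968845e-01,
         8.33259873e+02],
       [ 2.03077545e-02,  7.44019800e-01,  6.67848884e-01,
         9.72168385e+02],
       [ 0.00000000e+00,  0.00000000e+00,  0.00000000e+00,
         1.00000000e+00]])}
top {'intrinsics': array([[603.24232229,   0.        , 310.80621648],
       [  0.        , 603.24232229, 237.97910403],
       [  0.        ,   0.        ,   1.        ]]), 'pose': array([[ 4.35085577e-03,  9.96321728e-01, -8.55808627e-02,
         3.96108762e+02],
       [-9.99951662e-01,  3.58012214e-03, -9.15732747e-03,
        -1.89323475e+01],
       [-8.81725439e-03,  8.56165681e-02,  9.96289144e-01,
         1.51443676e+03],
       [ 0.00000000e+00,  0.00000000e+00,  0.00000000e+00,
         1.00000000e+00]])}
{'clock': 0.1, 'joints': array([-1.06540095e+00,  3.85460538e-01,  6.77907570e-03, -4.18898027e-04,
       -1.19399581e+00, -2.58606770e-01]), 'joint_vel': array([ 0.00027304, -0.0015564 ,  0.00117422,  0.00105032,  0.00206923,
       -0.00033758]), 'joint_efforts': array([-7.42512093e-04, -3.93318129e+01,  1.88929439e+01,  4.19800624e+00,
       -2.59911620e-03,  9.26115462e-06]), 'position': array([ 152.67420852, -605.88009468,  403.75107368]), 'ee_rot': array([-1.23004687e-01,  9.92405625e-01,  9.45257335e-04, -1.69937283e-04]), 'contact_force': array([ 0.59258743,  0.09254606, -0.3541409 ]), 'wrist_torque': array([-0.02069428,  0.03504669,  0.03925356]), 'grasp_force': 0.0, 'gripper_width': 85.55035264961377}
```

View pics/scene0.png

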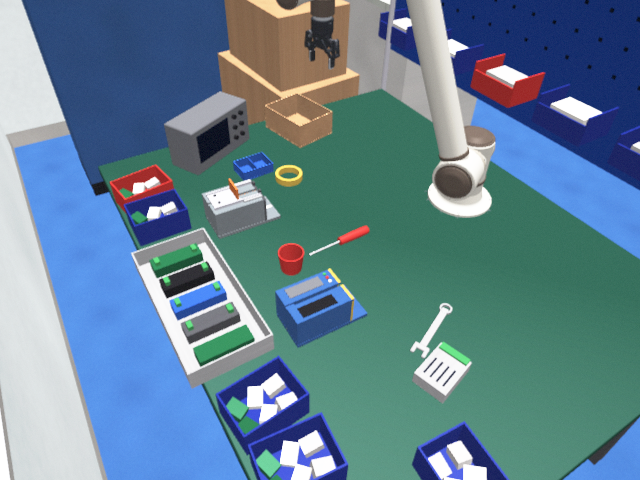

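View pics/top0.png

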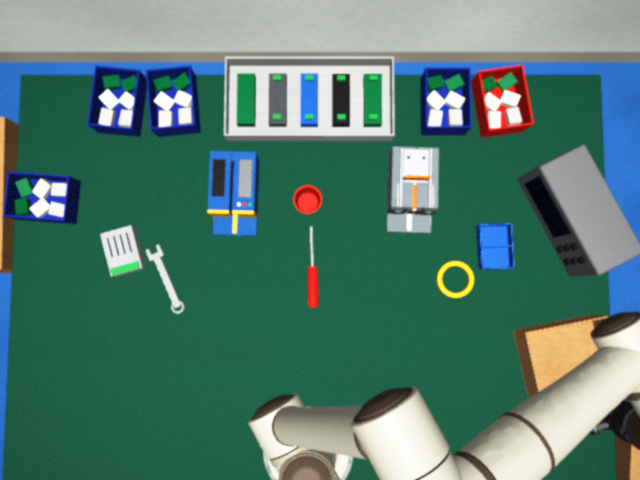

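The top view shows the rack at about (412,190) and the dock at (233,190), both with their fronts facing the robot (image down). I'll enlarge both.

```bash
cat > h.py <<'E'
import numpy as np, cv2
from bench import arm
def ray(n,uv):
    c=arm.camera_model(n);K=c["intrinsics"];P=c["pose"]
    uv=np.atleast_2d(uv).astype(float)
    d=np.c_[(uv[:,0]-K[0,2])/K[0,0],-(uv[:,1]-K[1,2])/K[1,1],-np.ones(len(uv))]@P[:3,:3].T
    return P[:3,3],d
def plane(n,uv,z):
    o,d=ray(n,uv); return o+d*((z-o[2])/d[:,2])[:,None]
def pix(n,p):
    c=arm.camera_model(n);K=c["intrinsics"];P=c["pose"]
    q=(np.atleast_2d(p)-P[:3,3])@P[:3,:3]
    return np.c_[K[0,2]+K[0,0]*q[:,0]/-q[:,2],K[1,2]+K[1,1]*q[:,1]/q[:,2]]
E
python3 - <<'E'
import cv2,numpy as np
t=cv2.imread("pics/top0.png")
a=t[140:240,380:446];b=t[140:240,200:266]
f=lambda c:cv2.resize(c,None,fx=6,fy=6,interpolation=cv2.INTER_CUBIC)
cv2.imwrite("pics/crop.png",np.hstack([f(a),f(b)]))
E
```

```text
(no output)
```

View pics/crop.png

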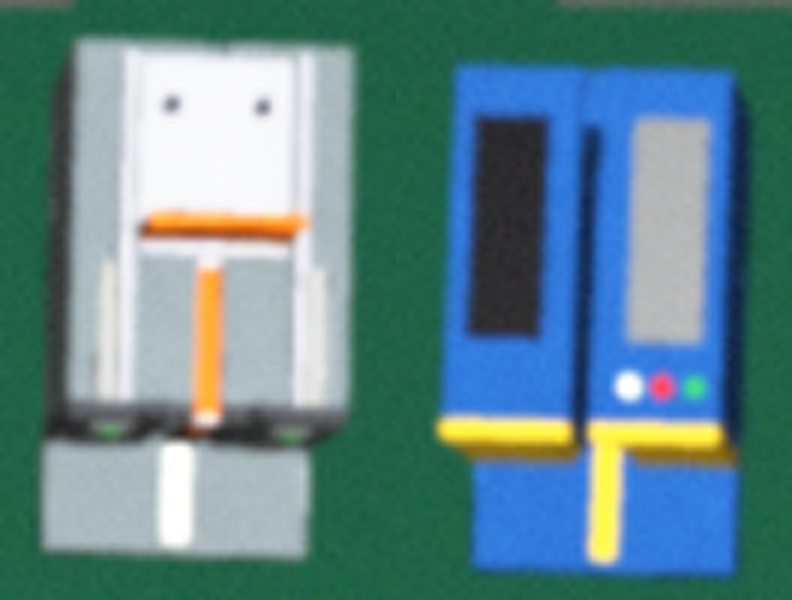

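The crop shows the rack roof corners at crop px (77,38), (355,46), (348,410), (68,404), and its lip at (148–308, ~214). The dock roof corners are at (457,66), (735,70), with its yellow front at ~y 440. The scene crops come next.

```bash
python3 - <<'E'
import cv2,numpy as np
t=cv2.imread("pics/scene0.png")
a=t[170:240,198:283];b=t[262:347,270:370]
f=lambda c,s:cv2.resize(c,s,interpolation=cv2.INTER_CUBIC)
o=np.zeros((600,800,3),np.uint8)
o[:350,:425]=f(a,(425,350)); o[175:600,300:800]=f(b,(500,425))
o[:350,:300]=o[:350,:300]
cv2.imwrite("pics/crop2.png",np.hstack([f(a,(425,350)),np.zeros((350,375,3),np.uint8)]) if 0 else np.vstack([np.hstack([f(a,(374,308)),np.zeros((308,420,3),np.uint8)])[:0].reshape(0,794,3),np.hstack([f(a,(340,280)),f(b,(400,340))[:280]])]) if 0 else o)
E
python3 - <<'E'
import sys;sys.path.insert(0,'.')
from h import *
from scipy.optimize import least_squares
def T(p,q):
    c,s=np.cos(p[2]),np.sin(p[2]);q=np.array(q,float)
    return np.c_[p[0]+c*q[:,0]-s*q[:,1],p[1]+s*q[:,0]+c*q[:,1],q[:,2]]
D={"rack":([(152,55,91),(152,-55,91),(0,-55,91),(0,55,91),(-45,55,12),(-45,-55,12),(76,30,133.5),(76,-30,133.5)],
 [(77,38),(355,46),(348,412),(66,404),(42,551),(306,558),(148,212),(308,216)],380),
"dock":([(150,55,91),(150,-55,91),(0,-55,91),(0,55,91),(-45,55,12),(-45,-55,12)],
 [(457,66),(735,70),(722,446),(438,440),(473,569),(735,575)],200-66)}
for n,(q,c,x0) in D.items():
    uv=(np.array(c)+.5)/6-.5+[x0,140]
    r=least_squares(lambda p:(pix("top",T(p,q))-uv).ravel(),[600,0,0])
    print(n,r.x.round(4),r.fun.reshape(-1,2).round(2).tolist())
    print(pix("scene",T(r.x,q)).round(1).tolist())
E
```

```text
rack [ 5.875836e+02 -2.508034e+02 -3.060000e-02] [[-0.02, -0.26], [-0.38, -0.11], [-0.29, 1.84], [0.32, 1.62], [-0.01, -0.79], [0.07, -0.46], [0.5, -1.03], [-0.21, -0.84]]
[[214.7, 214.4], [201.0, 192.9], [249.6, 178.3], [265.1, 198.2], [280.2, 214.5], [264.7, 194.7], [235.5, 189.3], [227.4, 178.1]]
dock [ 5.770095e+02  1.857154e+02 -2.180000e-02] [[0.15, 0.01], [-0.45, 0.43], [-0.42, -0.2], [0.77, -0.35], [-0.13, 0.01], [0.06, 0.12]]
[[297.3, 323.1], [275.1, 290.1], [329.9, 267.6], [354.3, 297.5], [367.6, 311.6], [343.8, 282.5]]
```

View pics/crop2.png

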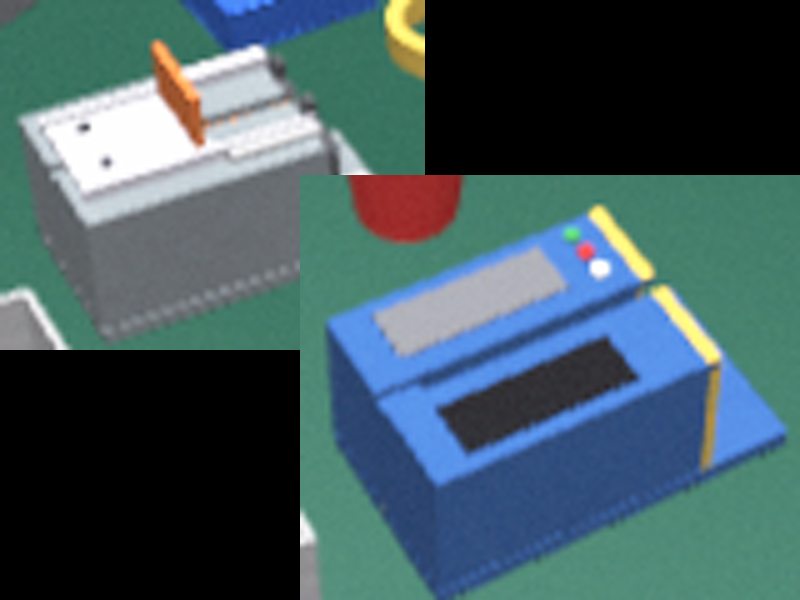

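Run:
```python
from h import *
from scipy.optimize import least_squares
def T(p,q):
    c,s=np.cos(p[2]),np.sin(p[2]);q=np.array(q,float)
    return np.c_[p[0]+c*q[:,0]-s*q[:,1],p[1]+s*q[:,0]+c*q[:,1],q[:,2]]
D={"rack":([(152,55,91),(152,-55,91),(-45,55,12),(-45,-55,12),(76,30,133.5),(76,-30,133.5)],
 [(77,38),(355,46),(42,551),(306,558),(148,212),(308,216)],380,
 [(152,55,91),(152,-55,91),(76,-30,133.5),(152,55,0)],[(88,226),(20,120),(153,43),(110,342)],(198,170)),
"dock":([(150,55,91),(150,-55,91),(0,-55,91),(0,55,91),(-45,55,12),(-45,-55,12)],
 [(457,66),(735,70),(722,446),(438,440),(473,569),(735,575)],200-66,
 [(150,55,91),(150,-55,91),(0,-55,91),(0,55,91),(-45,55,12)],[(437,485),(329,322),(602,206),(720,362),(787,432)],(210,227))}
for n,(q,c,x0,q2,c2,o2) in D.items():
    uv=(np.array(c)+.5)/6-.5+[x0,140]; uv2=(np.array(c2)+.5)/5-.5+o2
    A=lambda p:(pix("top",T(p,q))-uv).ravel(); B=lambda p:(pix("scene",T(p,q2))-uv2).ravel()
    for nm,f in(("top",A),("both",lambda p:np.r_[A(p),B(p)]),("scene",B)):
        r=least_squares(f,[600,0,0]); print(n,nm,r.x.round(4),np.abs(r.fun).max().round(2))
    print(B(r.x).reshape(-1,2).round(2).tolist(),A(r.x).reshape(-1,2).round(2).tolist())
# rack sill stripe, dock slit lines: yaw
g=lambda c,x0,z:plane("top",(np.array(c)+.5)/6-.5+[x0,140],z)[:,:2].round(1).tolist()
print(g([(178,445),(175,545)],380,12), g([(208,270),(206,405)],380,83))
print(g([(607,445),(603,558)],134,12),g([(591,130),(583,415)],134,91))
```

```text
rack top [ 5.861653e+02 -2.507903e+02 -3.080000e-02] 0.51
rack both [ 5.860191e+02 -2.507172e+02 -2.830000e-02] 0.77
rack scene [ 5.859415e+02 -2.500850e+02 -2.530000e-02] 0.84
[[0.32, -0.27], [0.01, -0.56], [-0.16, -0.08], [-0.18, 0.84]] [[-0.65, 0.53], [-1.0, 0.44], [-0.2, -0.02], [-0.11, 0.08], [0.02, -0.26], [-0.69, -0.22]]
dock top [ 5.770095e+02  1.857154e+02 -2.180000e-02] 0.77
dock both [ 5.777407e+02  1.865130e+02 -2.480000e-02] 1.15
dock scene [ 5.788879e+02  1.881674e+02 -3.030000e-02] 0.59
[[-0.34, 0.28], [-0.59, -0.32], [-0.03, 0.59], [0.51, -0.44], [0.49, -0.23]] [[-0.31, -0.94], [-0.94, -0.14], [-1.45, -0.79], [-0.23, -1.33], [-1.23, -0.93], [-1.07, -0.45]]
[[587.0, -251.5], [545.0, -249.8]] [[648.4, -253.1], [594.0, -251.8]]
[[585.6, 186.2], [538.0, 187.1]] [[702.3, 183.7], [587.6, 185.1]]
```

```bash
cat > go.py <<'E'
import sys
from h import *
from scipy.spatial.transform import Rotation as R
F={"rack":(586.0,-250.8,-.029),"dock":(577.4,186.0,-.023)}
def delta(frame,x,y,z):
    "tip target in frame -> tool-axis shift & turn from measured pose; also current tip in frame"
    ox,oy,a=F[frame]; s=arm.read_state(); r=R.from_quat(s["ee_rot"]); p=s["position"]
    f=R.from_euler("z",a); o=np.array([ox,oy,0])
    t=o+f.apply([x,y,z]); tip=p+r.apply([0,0,173])
    want=f*R.from_matrix(np.diag([-1,1,-1.]))
    print("tip now",f.inv().apply(tip-o).round(1),"t",round(s["clock"],2),"F",f.inv().apply(s["contact_force"]).round(1),"w",round(s["gripper_width"],1))
    tt=t-want.apply([0,0,173])
    print("shift",r.inv().apply(tt-p).round(1),"turn",(r.inv()*want).as_rotvec().round(4))
delta(sys.argv[1],*map(float,sys.argv[2:5]))
E
python3 go.py rack 99 0 200
```

```text
tip now [-423.  -367.2  230.8] t 0.1 F [ 0.6  0.1 -0.4] w 85.6
shift [-602.2  211.5   31.1] turn [ 0.0019 -0.0004  0.2756]
```

Request:
move_arm(fingers=[0,0,0,0,0,0,0,0,0,0], travel=[[-35,12,0],[-75,26,0],[-120,42,0],[-165,58,0],[-210,74,0],[-255,90,0],[-300,105,0],[-345,121,0],[-390,137,0],[-435,153,0]], dr=[[0,0,0.03],[0,0,0.06],[0,0,0.09],[0,0,0.12],[0,0,0.15],[0,0,0.18],[0,0,0.21],[0,0,0.23],[0,0,0.25],[0.002,0,0.2756]])

```text
clock: 1.1
position: [538.5, -350.0, 404.3]
ee_rot: [0.015, 1.0, -0.001, -0.0]
contact_force: [-0.3, -0.2, -0.6]
gripper_width: -0.0
grasp_force: 0.0
```

```bash
python3 go.py rack 99 0 160
```

```text
tip now [ -44.7 -100.8  231.3] t 1.1 F [-0.3 -0.2 -0.6] w -0.0
shift [-143.6  100.7   71.1] turn [-0.0016 -0.0005 -0.0008]
```

Request:
move_arm(fingers=[0,0,0,0,0,0,0,0,0,0], travel=[[-40,28,0],[-80,56,10],[-120,85,25],[-144,101,45],[-144,101,65],[-144,101,80],[-144,101,95],[-144,101,108],[-144,101,120],[-144,101,122]], dr=[[0,0,0],[0,0,0],[0,0,0],[0,0,0],[0,0,0],[0,0,0],[0,0,0],[0,0,0],[0,0,0],[0,0,0]])

```text
clock: 2.1
position: [683.3, -255.3, 280.9]
ee_rot: [0.015, 1.0, -0.001, -0.001]
contact_force: [-0.3, 0.5, -0.3]
gripper_width: -0.1
grasp_force: 0.0
```

```bash
python3 go.py rack 87 0 109;python3 -c "
from h import *
t=arm.get_image('scene')[:,:,::-1][150:250,180:300]
cv2.imwrite('pics/l1.png',cv2.resize(t,None,fx=5,fy=5))"
```

```text
tip now [ 96.9  -1.9 107.9] t 2.1 F [-0.3  0.5 -0.3] w -0.1
shift [10.3  1.7 -1.1] turn [-0.0013 -0.0024 -0.0009]
```

View pics/l1.png

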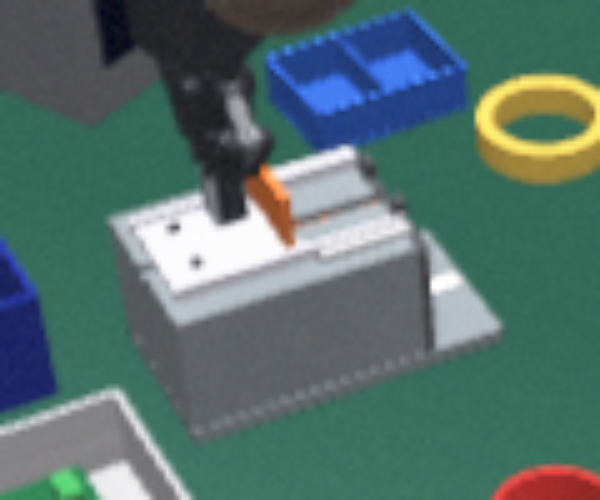

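The fingers stand on the plate just behind the lip, which is at about crop (270,205). I'll pull now.

Request:
move_arm(fingers=[0,0,0,0,0,0,0,0,0,0], travel=[[4,2,0],[8,2,0],[12,2,0],[16,2,0],[21,2,0],[26,2,0],[31,2,0],[36,2,0],[41,2,0],[45,2,0]], dr=[[0,0,0],[0,0,0],[0,0,0],[0,0,0],[0,0,0],[0,0,0],[0,0,0],[0,0,0],[0,0,0],[0,0,0]])

```text
clock: 3.15
position: [640.9, -251.3, 283.7]
ee_rot: [0.014, 1.0, -0.002, 0.005]
contact_force: [8.8, -0.1, -2.9]
gripper_width: -0.2
grasp_force: 4.3
```

```bash
python3 go.py rack 27 0 108
```

```text
tip now [ 56.6   0.5 110.7] t 3.15 F [ 8.8  0.2 -2.9] w -0.2
shift [28.  -1.   2.4] turn [-0.0033  0.0099  0.0011]
```

Request:
move_arm(fingers=[0,0,0,0,0,0,0], travel=[[4,0,0],[8,0,0],[12,0,0],[16,0,0],[19,0,0],[22,0,0],[24,0,0]], dr=[[0,0,0],[0,0,0],[0,0,0],[0,0,0],[0,0,0],[0,0,0],[0,0,0]])

```text
clock: 3.85
position: [617.7, -250.6, 283.7]
ee_rot: [0.014, 1.0, -0.002, 0.006]
contact_force: [11.5, -0.4, -4.7]
gripper_width: -0.2
grasp_force: 5.3
```

Request:
move_arm(fingers=[0,0,0], travel=[[1,0,0],[2,0,0],[3,0,0]], dr=[[0,0,0],[0,0,0],[0,0,0]])

```text
clock: 4.15
position: [615.0, -250.4, 283.8]
ee_rot: [0.014, 1.0, -0.002, 0.006]
contact_force: [10.6, -0.6, -4.3]
gripper_width: -0.2
grasp_force: 5.4
```

```bash
python3 go.py rack 27 0 108
```

```text
tip now [ 31.2   0.6 110.8] t 4.15 F [10.6 -0.3 -4.3] w -0.2
shift [ 2.  -1.2  2.7] turn [-0.0036  0.0128  0.0015]
```

Request:
move_arm(fingers=[0,0,0], travel=[[1,0,0],[2,0,0],[3,0,0]], dr=[[0,0,0],[0,0,0],[0,0,0]])

```text
clock: 4.45
position: [612.1, -250.4, 283.7]
ee_rot: [0.014, 1.0, -0.002, 0.007]
contact_force: [10.3, -0.3, -5.0]
gripper_width: 0.2
grasp_force: 5.5
```

Request:
move_arm(fingers=[0,0], travel=[[1,0,0],[2,0,0]], dr=[[0,0,0],[0,0,0]])

```text
clock: 4.65
position: [610.2, -250.3, 283.7]
ee_rot: [0.014, 1.0, -0.002, 0.007]
contact_force: [13.6, -0.9, -6.5]
gripper_width: 0.4
grasp_force: 6.7
```

Request:
move_arm(fingers=[0,0], travel=[[1,0,0],[1.5,0,0]], dr=[[0,0,0],[0,0,0]])

```text
clock: 4.85
position: [609.6, -250.2, 283.8]
ee_rot: [0.014, 1.0, -0.002, 0.009]
contact_force: [15.8, -0.9, -7.3]
gripper_width: 0.1
grasp_force: 7.5
```

Force is climbing, so this looks like the stop. One more small step, then hold.

Request:
move_arm(fingers=[0,0,0], travel=[[1,0,0],[1.5,0,0],[1.5,0,0]], dr=[[0,0,0],[0,0,0],[0,0,0]])

```text
clock: 5.15
position: [609.1, -250.2, 283.9]
ee_rot: [0.013, 1.0, -0.002, 0.01]
contact_force: [18.0, -2.1, -7.8]
gripper_width: -0.3
grasp_force: 8.6
```

Request:
move_arm(fingers=[0,0,0,0,0,0,0,0], travel=[[1,0,0],[1,0,0],[1,0,0],[1,0,0],[1,0,0],[1,0,0],[1,0,0],[1,0,0]], dr=[[0,0,0],[0,0,0],[0,0,0],[0,0,0],[0,0,0],[0,0,0],[0,0,0],[0,0,0]])

```text
clock: 5.95
position: [608.7, -250.1, 283.9]
ee_rot: [0.013, 1.0, -0.003, 0.011]
contact_force: [18.6, -1.0, -10.4]
gripper_width: -0.0
grasp_force: 9.5
```

```bash
python3 go.py rack 27 0 108;python3 -c "
from h import *
t=arm.get_image('scene')[:,:,::-1][150:250,180:300]
cv2.imwrite('pics/l2.png',cv2.resize(t,None,fx=5,fy=5))"
```

```text
tip now [ 26.6   0.6 111. ] t 5.95 F [ 18.6  -0.5 -10.4] w -0.0
shift [-4.3 -1.4  3.1] turn [-0.0048  0.0225  0.0023]
```

View pics/l2.png

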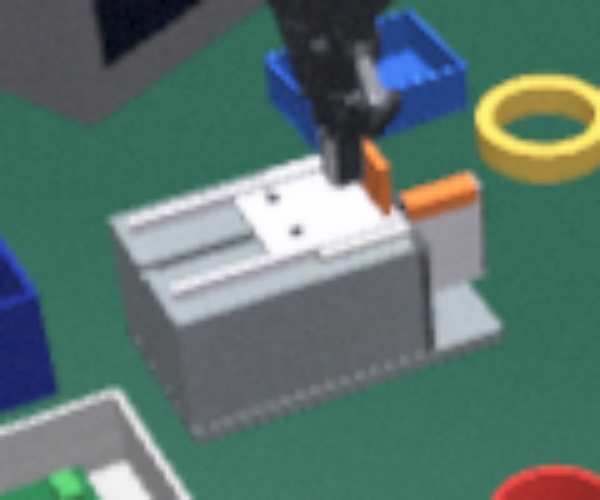

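The module sticks out (front at crop (440–485, 185–285)) and the lip is at its stop. Easing it back now.

Request:
move_arm(fingers=[0,0,0,0,0,0,0,0,0,0], travel=[[-2,0,0],[-5,0,0],[-9,0,0],[-13,0,0],[-17,0,0],[-21,0,0],[-25,0,0],[-29,0,0],[-33,0,0],[-37,0,0]], dr=[[0,0,0],[0,0,0],[0,0,0],[0,0,0],[0,0,0],[0,0,0],[0,0,0],[0,0,0],[0,0,0],[0,0,0]])

```text
clock: 7.0
position: [641.8, -251.4, 283.7]
ee_rot: [0.014, 1.0, -0.002, 0.004]
contact_force: [6.2, -0.3, -1.1]
gripper_width: -0.1
grasp_force: 3.0
```

Request:
move_arm(fingers=[0,0,0,0,0,0,0,0,0,0], travel=[[-4,0,0],[-8,0,0],[-12,0,0],[-16,0,0],[-19,0,0],[-22,0,0],[-25,0,0],[-28,0,0],[-31,0,0],[-34,0,0]], dr=[[0,0,0],[0,0,0],[0,0,0],[0,0,0],[0,0,0],[0,0,0],[0,0,0],[0,0,0],[0,0,0],[0,0,0]])

```text
clock: 8.0
position: [673.4, -252.6, 282.0]
ee_rot: [0.015, 1.0, -0.001, -0.002]
contact_force: [-0.8, 1.0, 0.5]
gripper_width: 0.1
grasp_force: 0.0
```

```bash
python3 go.py rack 98 0 108
```

```text
tip now [ 86.9   0.5 109. ] t 8.0 F [-0.8  1.   0.5] w 0.1
shift [-10.5  -0.7   1. ] turn [-0.0013 -0.0035 -0.0002]
```

Request:
move_arm(fingers=[0,0,0,0,0,0,40,85,85,85], travel=[[-6,0,0],[-6,0,-20],[-6,0,-50],[-6,0,-75],[20,0,-75],[60,0,-75],[95,0,-75],[120,0,-75],[120,0,-75],[120,0,-75]], dr=[[0,0,0],[0,0,0],[0,0,0],[0,0,0],[0,0,0],[0,0,0],[0,0,0],[0,0,0],[0,0,0],[0,0,0]])

```text
clock: 9.0
position: [553.6, -249.2, 357.3]
ee_rot: [0.015, 1.0, -0.001, -0.001]
contact_force: [0.6, -0.6, 1.5]
gripper_width: 57.8
grasp_force: 0.0
```

```bash
python3 go.py rack -33 0 44;python3 -c "
from h import *
t=arm.get_image('scene')[:,:,::-1][150:250,180:300]
t2=arm.get_image('top')[:,:,::-1][140:240,380:446]
cv2.imwrite('pics/l3.png',np.hstack([cv2.resize(t,None,fx=4,fy=4),cv2.resize(t2,None,fx=4,fy=4)]))"
```

```text
tip now [-32.7   0.4 184.3] t 9.0 F [ 0.6 -0.6  1.5] w 57.8
shift [  0.3  -0.5 140.3] turn [-0.0018 -0.0016 -0.0003]
```

View pics/l3.png

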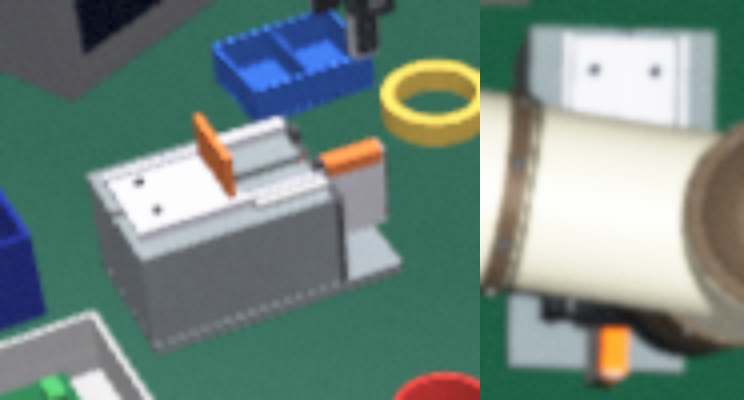

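The lip is back at rest, and the module protrudes with its orange band at scene crop (350,160). Descending to grasp it.

Request:
move_arm(fingers=[85,85,85,85,85,85,85,85,85,85], travel=[[3,0,5],[7,0,30],[7,0,55],[7,0,80],[7,0,105],[7,0,122],[7,0,132],[7,0,137],[7,0,138],[7,0,138]], dr=[[0,0,0],[0,0,0],[0,0,0],[0,0,0],[0,0,0],[0,0,0],[0,0,0],[0,0,0],[0,0,0],[0,0,0]])

```text
clock: 10.1
position: [547.5, -249.1, 220.1]
ee_rot: [0.014, 1.0, -0.001, 0.001]
contact_force: [0.4, -0.6, -0.4]
gripper_width: 85.0
grasp_force: 0.0
```

Request:
move_arm(fingers=[40,25,20,16,10,10,10,10,10,10], travel=[[0,0,0],[0,0,0],[0,0,0],[0,0,0],[0,0,0],[0,0,0],[0,0,0],[0,0,0],[0,0,0],[0,0,0]], dr=[[0,0,0],[0,0,0],[0,0,0],[0,0,0],[0,0,0],[0,0,0],[0,0,0],[0,0,0],[0,0,0],[0,0,0]])

```text
clock: 11.1
position: [547.2, -249.0, 219.8]
ee_rot: [0.014, 1.0, -0.001, 0.0]
contact_force: [-0.8, 0.6, 4.1]
gripper_width: 13.0
grasp_force: 58.6
```

```bash
python3 go.py rack -125 0 46
```

```text
tip now [-38.8   0.3  46.8] t 11.1 F [-0.8  0.6  4.1] w 13.0
shift [86.2 -0.6  0.7] turn [-0.0021  0.0005  0.0003]
```

Request:
move_arm(fingers=[10,10,10,10,10,10,10,10,10,10], travel=[[4,0,-1],[12,0,-1],[22,0,-1],[32,0,-1],[42,0,-1],[52,0,-1],[62,0,-1],[72,0,-1],[82,0,-1],[90,0,-1]], dr=[[0,0,0],[0,0,0],[0,0,0],[0,0,0],[0,0,0],[0,0,0],[0,0,0],[0,0,0],[0,0,0],[0,0,0]])

```text
clock: 12.1
position: [456.1, -246.4, 220.5]
ee_rot: [0.014, 1.0, -0.001, -0.0]
contact_force: [0.3, 1.1, -2.8]
gripper_width: 13.1
grasp_force: 58.3
```

```bash
python3 go.py rack -130 0 135; python3 go.py dock -160 0 135
```

```text
tip now [-129.9    0.3   47.5] t 12.1 F [ 0.3  1.1 -2.8] w 13.1
shift [  0.1  -0.8 -87.5] turn [-0.0019 -0.0001  0.    ]
tip now [-111.3 -435.4   47.5] t 12.1 F [ 0.3  1.1 -2.8] w 13.1
shift [ 51.3 434.6 -88.3] turn [-0.0019 -0.0001 -0.006 ]
```

Request:
move_arm(fingers=[10,10,10,10,10,10,10,10,10,10], travel=[[2,0,-25],[6,0,-55],[14,15,-80],[22,45,-87],[30,80,-87],[38,120,-87],[45,160,-87],[50,200,-87],[51,240,-87],[51,280,-87]], dr=[[0,0,0],[0,0,0],[0,0,0],[0,0,0],[0,0,0],[0,0,0],[0,0,0],[0,0,0],[0,0,0],[0,0,-0.006]])

```text
clock: 13.1
position: [413.3, 36.4, 307.2]
ee_rot: [0.011, 1.0, -0.001, 0.001]
contact_force: [1.5, 0.1, -2.5]
gripper_width: 13.4
grasp_force: 59.1
```

Request:
move_arm(fingers=[10,10,10,10,10,10,10], travel=[[0,40,0],[0,80,0],[0,115,0],[0,140,0],[0,152,0],[0,154,0],[0,154,0]], dr=[[0,0,0],[0,0,0],[0,0,0],[0,0,0],[0,0,0],[0,0,0],[0,0,0]])

```text
clock: 13.8
position: [417.5, 188.5, 306.4]
ee_rot: [0.012, 1.0, -0.001, -0.0]
contact_force: [-0.0, -0.8, -3.6]
gripper_width: 12.9
grasp_force: 59.1
```

```bash
python3 go.py dock -160 0 47.5;python3 -c "
from h import *
t=arm.get_image('scene')[:,:,::-1][220:350,260:420]
t2=arm.get_image('top')[:,:,::-1][140:290,200:280]
cv2.imwrite('pics/d1.png',np.hstack([cv2.resize(t,(480,390)),cv2.resize(t2,(312,585))[:390]]) if 0 else np.hstack([np.vstack([cv2.resize(t,(480,390)),np.zeros((195,480,3),np.uint8)]),cv2.resize(t2,(312,585))]))"
```

```text
tip now [-160.1   -1.7  133.4] t 13.8 F [-0.  -0.8 -3.6] w 12.9
shift [-0.   1.4 85.9] turn [-0.0026 -0.0006 -0.0001]
```

View pics/d1.png

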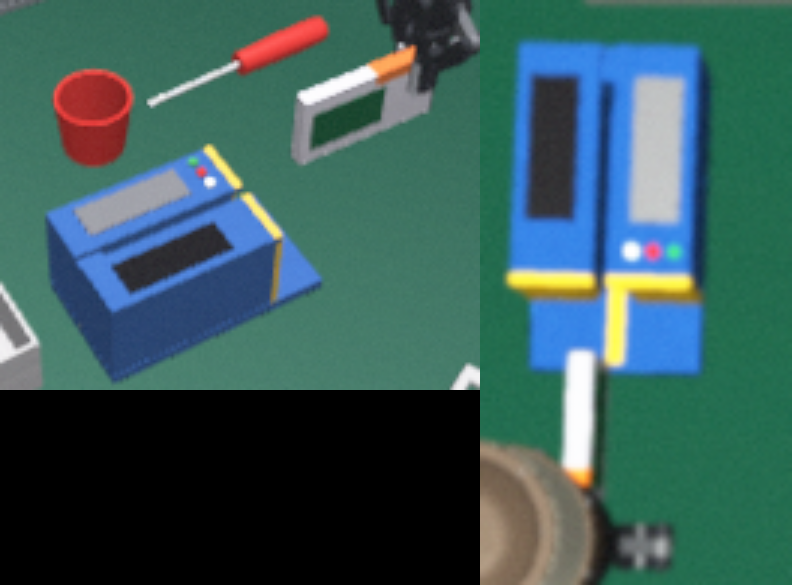

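The module is held level over the bench, black end toward the robot and its rear end about at the sill. I'll lower it, then measure its line against the slot.

Request:
move_arm(fingers=[10,10,10,10,10,10], travel=[[4,1,15],[8,1.5,40],[8,1.5,65],[8,1.5,80],[8,1.5,85],[8,1.5,85]], dr=[[0,0,0],[0,0,0],[0,0,0],[0,0,0],[0,0,0],[0,0,0]])

```text
clock: 14.5
position: [409.9, 189.9, 221.3]
ee_rot: [0.012, 1.0, -0.002, -0.0]
contact_force: [0.0, 0.7, -2.4]
gripper_width: 12.8
grasp_force: 59.0
```

```bash
python3 go.py dock -160 0 47.5;python3 -c "
from h import *
im=arm.get_image('top')
cv2.imwrite('pics/top2.png',im[:,:,::-1])
h=cv2.cvtColor(im,cv2.COLOR_RGB2HSV)
def cen(m,z,rows,lab):
    out=[]
    for r in rows:
        c=np.where(m[r])[0]
        if len(c)>2: out.append((c.mean(),r,len(c)))
    o=np.array(out); p=plane('top',o[:,:2],z); k=np.polyfit(p[:,0],p[:,1],1)
    ox,oy,a=577.4,186.0,-.023
    q=(p[:,:2]-[ox,oy])@np.array([[np.cos(a),-np.sin(a)],[np.sin(a),np.cos(a)]])
    print(lab,'slope',k[0].round(4),'frame y',q[:,1].round(1).tolist(),'x',q[[0,-1],0].round(0),o[:,2])
win=np.zeros(h.shape[:2],bool); win[:,200:266]=1
white=win&(h[...,1]<40)&(h[...,2]>190)
ys,xs=np.where(white&(np.arange(480)[:,None]>215)&(np.arange(480)[:,None]<275)); print(ys.min(),ys.max(),xs.min(),xs.max())
cen(white,83.3,range(ys.min()+2,min(ys.max()-1,262),2),'module')
yel=win&(h[...,0]>22)&(h[...,0]<35)&(h[...,1]>120)&(h[...,2]>180)
cen(yel,12,range(216,232,2),'stripe')
dark=np.zeros_like(win);dark[:,292-60:302-60]=1
g=im[...,2].astype(float); 
rows=range(164,208,4); out=[]
for r in rows:
    s=200-g[r,228:246]; s[s<80]=0; out.append((228+(s*np.arange(18)).sum()/max(s.sum(),1),r))
p=plane('top',out,91); print('slit',np.polyfit(p[:,0],p[:,1],1),p[[0,-1],:2].round(1)); print([round(o[0],1) for o in out])
"
```

```text
tip now [-167.6   -0.5   48.3] t 14.5 F [ 0.   0.7 -2.4] w 12.8
shift [-7.5 -0.   0.8] turn [-0.0031 -0.0006 -0.0008]
216 264 226 237
module slope -0.0349 frame y [-1.5, -0.5, -0.7, -0.9, -1.0, -0.0, -0.2, -0.4, -0.6, -0.8, -1.0, 0.0, -0.1] x [ -54. -112.] [4. 7. 7. 7. 7. 6. 6. 6. 6. 6. 6. 7. 7.]
stripe slope -0.0702 frame y [-0.5, -0.7, 1.2, 1.0, 0.8, 0.7] x [  2. -33.] [3. 3. 3. 3. 3. 3.]
slit [4.77200945e-02 1.52963089e+02] [[695.6 183.8]
 [599.  170.9]]
[np.float64(232.0), np.float64(231.5), np.float64(231.5), np.float64(231.5), np.float64(231.4), np.float64(231.0), np.float64(231.0), np.float64(230.5), np.float64(230.5), np.float64(230.5), np.float64(236.8)]
```

Request:
move_arm(fingers=[10,10,10,10,10,10,10,10,10,10], travel=[[-5,0.5,0],[-14,0.5,0],[-24,0.5,0],[-34,0.5,0],[-44,0.5,0],[-52,0.5,0],[-57,0.5,0],[-62,0.5,0],[-67,0.5,0],[-71,0.5,0]], dr=[[0,0,0],[0,0,0],[0,0,0],[0,0,0],[0,0,0],[0,0,0],[0,0,0],[0,0,0],[0,0,0],[0,0,0]])

```text
clock: 15.55
position: [481.1, 189.4, 221.6]
ee_rot: [0.011, 1.0, -0.001, 0.0]
contact_force: [0.1, -0.1, -2.7]
gripper_width: 13.3
grasp_force: 59.0
```

```bash
python3 go.py dock -44 0 48.3; python3 -c "
from h import *
print(arm.read_state()['wrist_torque'])"
```

```text
tip now [-96.3   0.9  48.6] t 15.55 F [ 0.1 -0.1 -2.7] w 13.3
shift [-52.3  -1.2   0.3] turn [-0.0021  0.0002  0.0003]
[ 0.02029039  0.09552658 -0.00866512]
```

Request:
move_arm(fingers=[10,10,10,10,10,10], travel=[[-5,0,0],[-10,0,0],[-15,0,0],[-20,0,0],[-25,0,0],[-30,0,0]], dr=[[0,0,0],[0,0,0],[0,0,0],[0,0,0],[0,0,0],[0,0,0]])

```text
clock: 16.15
position: [511.2, 188.8, 221.6]
ee_rot: [0.011, 1.0, -0.001, 0.0]
contact_force: [0.5, 0.8, -3.0]
gripper_width: 13.2
grasp_force: 59.0
```

```bash
python3 go.py dock -44 0 48.3; python3 -c "
from h import *
print(arm.read_state()['wrist_torque'])"
```

```text
tip now [-66.2   0.9  48.6] t 16.15 F [ 0.4  0.8 -3. ] w 13.2
shift [-22.2  -1.2   0.3] turn [-0.002   0.0002  0.0001]
[ 0.04481611  0.11702021 -0.04476843]
```

Request:
move_arm(fingers=[10,10,10,10,10,10,10,10], travel=[[-5,0,0],[-10,0,0],[-15,0,0],[-20,0,0],[-25,0,0],[-30,0,0],[-35,0,0],[-38,0,0]], dr=[[0,0,0],[0,0,0],[0,0,0],[0,0,0],[0,0,0],[0,0,0],[0,0,0],[0,0,0]])

```text
clock: 16.95
position: [549.3, 187.8, 221.6]
ee_rot: [0.012, 1.0, -0.001, 0.0]
contact_force: [1.1, -0.0, -2.8]
gripper_width: 13.3
grasp_force: 59.0
```

```bash
python3 go.py dock -44 0 47.5; python3 -c "
from h import *
print(arm.read_state()['wrist_torque'])"
```

```text
tip now [-28.1   0.8  48.6] t 16.95 F [ 1.1  0.  -2.8] w 13.3
shift [15.8 -1.2  1.1] turn [-0.0021  0.0002 -0.    ]
[0.00083207 0.16628704 0.01797661]
```

Request:
move_arm(fingers=[10,10,30,50,50,50,50,50,50,50], travel=[[0,0,0.7],[0,0,1.3],[0,0,1.3],[0,0,1.3],[0,0,1.3],[0,0,1.3],[10,0,1.3],[25,0,1.3],[42,0,1.3],[50,0,1.3]], dr=[[0,0,0],[0,0,0],[0,0,0],[0,0,0],[0,0,0],[0,0,0],[0,0,0],[0,0,0],[0,0,0],[0,0,0]])

```text
clock: 17.95
position: [497.1, 188.7, 220.3]
ee_rot: [0.011, 1.0, -0.001, -0.0]
contact_force: [-0.0, 1.0, -0.5]
gripper_width: 49.8
grasp_force: 0.0
```

Request:
move_arm(fingers=[0,0,0,0,0,0,0], travel=[[0,0,4],[0,0,8],[0,0,12],[0,0,12],[0,0,12],[0,0,12],[0,0,12]], dr=[[0,0,0],[0,0,0],[0,0,0],[0,0,0],[0,0,0],[0,0,0],[0,0,0]])

```text
clock: 18.65
position: [499.0, 189.0, 208.4]
ee_rot: [0.011, 1.0, -0.001, 0.0]
contact_force: [0.3, 0.6, -0.3]
gripper_width: 0.2
grasp_force: 0.0
```

```bash
python3 go.py dock -13 0 35
```

```text
tip now [-78.4   0.9  35.4] t 18.65 F [ 0.3  0.6 -0.3] w 0.2
shift [-65.5  -1.2   0.5] turn [-0.0018  0.0005  0.    ]
```

Request:
move_arm(fingers=[0,0,0,0,0,0,0,0,0,0], travel=[[-8,-0.5,0],[-14,-1,0],[-20,-1,0],[-26,-1,0],[-32,-1,0],[-38,-1,0],[-44,-1,0],[-50,-1,0],[-55,-1,0],[-59,-1,0]], dr=[[0,0,0],[0,0,0],[0,0,0],[0,0,0],[0,0,0],[0,0,0],[0,0,0],[0,0,0],[0,0,0],[0,0,0]])

```text
clock: 19.65
position: [558.2, 186.6, 208.2]
ee_rot: [0.011, 1.0, -0.001, 0.0]
contact_force: [-0.7, 0.3, 0.3]
gripper_width: 0.1
grasp_force: 0.0
```

Request:
move_arm(fingers=[0,0,0], travel=[[-1.5,0,0],[-3,0,0],[-4,0,0]], dr=[[0,0,0],[0,0,0],[0,0,0]])

```text
clock: 19.95
position: [561.5, 186.5, 208.2]
ee_rot: [0.011, 1.0, -0.001, -0.0]
contact_force: [-4.9, 0.7, 2.0]
gripper_width: -0.3
grasp_force: 0.0
```

```bash
python3 go.py dock -13 0 35
```

```text
tip now [-16.1  -0.3  35.2] t 19.95 F [-4.9  0.6  2. ] w -0.3
shift [-2.9 -0.1  0.2] turn [-0.0024 -0.0009  0.0001]
```

Request:
move_arm(fingers=[0,0,0], travel=[[-1,0,0],[-2,0,0],[-2,0,0]], dr=[[0,0,0],[0,0,0],[0,0,0]])

```text
clock: 20.25
position: [562.1, 186.2, 207.9]
ee_rot: [0.012, 1.0, -0.002, -0.002]
contact_force: [-6.8, 1.0, 2.6]
gripper_width: -0.2
grasp_force: 0.0
```

Request:
move_arm(fingers=[0,0,0], travel=[[-1,0,0],[-2,0,0],[-2,0,0]], dr=[[0,0,0],[0,0,0],[0,0,0]])

```text
clock: 20.55
position: [562.7, 185.9, 207.5]
ee_rot: [0.012, 1.0, -0.003, -0.005]
contact_force: [-13.6, 0.6, 4.2]
gripper_width: 0.3
grasp_force: 0.0
```

```bash
python3 go.py dock -13 0 35
```

```text
tip now [-16.2  -1.4  34.5] t 20.55 F [-13.6   0.3   4.2] w 0.3
shift [-1.7  0.4 -0.5] turn [-0.0056 -0.009  -0.0003]
```

Request:
move_arm(fingers=[0,0,0,0,0,0,0], travel=[[3,0,0],[15,0,0],[40,0,0],[70,0,0],[90,0,0],[100,0,0],[100,0,0]], dr=[[0,0,0],[0,0,0],[0,0,0],[0,0,0],[0,0,0],[0,0,0],[0,0,0]])

```text
clock: 21.25
position: [465.1, 189.0, 208.9]
ee_rot: [0.011, 1.0, -0.001, 0.001]
contact_force: [0.3, -0.6, -0.1]
gripper_width: 0.0
grasp_force: 0.0
```

```bash
python3 go.py dock -60 0 60;python3 -c "
from h import *
t=arm.get_image('scene')[:,:,::-1][255:325,310:380]
t2=arm.get_image('top')[:,:,::-1][170:240,200:270]
f=lambda c:cv2.resize(c,(395,395),interpolation=cv2.INTER_CUBIC)
cv2.imwrite('pics/d2.png',np.hstack([f(t),f(t2)]))"
```

```text
tip now [-112.1    0.2   35.9] t 21.25 F [ 0.3 -0.6 -0.1] w 0.0
shift [-52.3  -0.5 -24. ] turn [-0.0012  0.0013  0.0016]
```

View pics/d2.png

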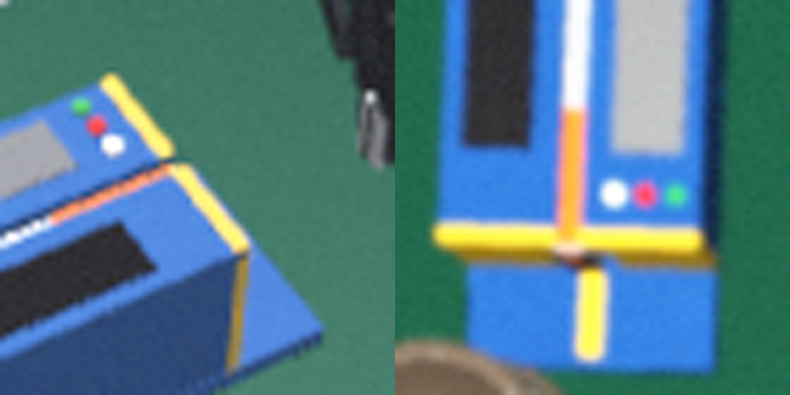

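The module is in the slot, with only a sliver of its front showing past the yellow face at (567,248). I'll verify with a second push using only the fingertips.

Request:
move_arm(fingers=[0,0,0,0,0,0,0,0,0,0], travel=[[-10,0,-5],[-25,0,-12],[-40,0,-19],[-55,0,-25],[-70,0,-25],[-80,0,-25],[-87,0,-25],[-91,0,-25],[-94,0,-25],[-96,0,-25]], dr=[[0,0,0],[0,0,0],[0,0,0],[0,0,0],[0,0,0],[0,0,0],[0,0,0],[0,0,0],[0,0,0],[0,0,0]])

```text
clock: 22.35
position: [561.7, 186.6, 233.2]
ee_rot: [0.011, 1.0, -0.001, -0.0]
contact_force: [0.6, 0.1, -0.5]
gripper_width: 0.2
grasp_force: 0.0
```

```bash
python3 go.py dock -13 0 60
```

```text
tip now [-15.7  -0.1  60.2] t 22.35 F [ 0.6  0.1 -0.5] w 0.2
shift [-2.7 -0.3  0.2] turn [-0.0022 -0.0002  0.0003]
```

Request:
move_arm(fingers=[0,0,0], travel=[[-1,0,0],[-2,0,0],[-3,0,0]], dr=[[0,0,0],[0,0,0],[0,0,0]])

```text
clock: 22.65
position: [564.1, 186.5, 233.3]
ee_rot: [0.011, 1.0, -0.001, -0.001]
contact_force: [-4.1, 1.1, 2.9]
gripper_width: 0.3
grasp_force: 2.3
```

```bash
python3 go.py dock -13 0 60
```

```text
tip now [-13.7  -0.2  60.3] t 22.65 F [-4.1  1.   2.9] w 0.3
shift [-0.3 -0.2  0.3] turn [-0.0027 -0.0019  0.0001]
```

Request:
move_arm(fingers=[0,0,0,0], travel=[[-1,0,0],[-2,0,0],[-3,0,0],[-4,0,0]], dr=[[0,0,0],[0,0,0],[0,0,0],[0,0,0]])

```text
clock: 23.05
position: [565.5, 186.2, 233.1]
ee_rot: [0.012, 1.0, -0.003, -0.005]
contact_force: [-15.1, 3.7, 11.4]
gripper_width: 0.2
grasp_force: 8.1
```

```bash
python3 go.py dock -13 0 60
```

```text
tip now [-13.6  -1.   60.1] t 23.05 F [-15.2   3.3  11.4] w 0.2
shift [1.1 0.1 0.1] turn [-0.0054 -0.0099 -0.0005]
```

Request:
move_arm(fingers=[0,0,0,0,0,0,0,0,0,0], travel=[[3,0,0],[12,0,0],[30,0,0],[55,0,-10],[80,0,-40],[100,0,-75],[110,0,-110],[110,0,-140],[110,0,-150],[110,0,-150]], dr=[[0,0,0],[0,0,0],[0,0,0],[0,0,0],[0,0,0],[0,0,0],[0,0,0],[0,0,0],[0,0,0],[0,0,0]])

```text
clock: 24.05
position: [458.8, 189.4, 384.9]
ee_rot: [0.011, 1.0, 0.0, 0.002]
contact_force: [0.6, 0.6, 0.4]
gripper_width: -0.1
grasp_force: 0.0
```

```bash
python3 -c "
from h import *
a=-.023
W=lambda x,y,z:(577.4+np.cos(a)*x-np.sin(a)*y,186+np.sin(a)*x+np.cos(a)*y,z)
S=arm.get_image('scene')[:,:,::-1]; T=arm.get_image('top')[:,:,::-1]
cv2.imwrite('pics/fs.png',S);cv2.imwrite('pics/ft.png',T)
P=[W(-2,0,82),W(-5,0,82),W(-8,0,82),W(0,0,91),W(-2,0,12)]
print(pix('top',P).round(1).tolist())
t=T[170:235,200:270]; s=S[225:345,200:380]
f=lambda c,k:cv2.resize(c,None,fx=k,fy=k,interpolation=cv2.INTER_CUBIC)
b=f(t,8); o=np.zeros((520,800,3),np.uint8); o[:,:560]=b; o[:200,560:]=cv2.resize(s,(240,200)); 
r=S[150:250,190:290]; o[220:460,560:]=cv2.resize(r,(240,240))
cv2.imwrite('pics/f.png',o)
for r in range(204,224): print(r,T[r,228:240:2].tolist() if 0 else T[r,230:233].mean(0).round().tolist())
"
```

```text
[[230.8, 214.3], [230.8, 215.5], [230.7, 216.8], [230.3, 213.0], [234.7, 217.8]]
204 [87.0, 179.0, 254.0]
205 [91.0, 179.0, 253.0]
206 [95.0, 180.0, 253.0]
207 [99.0, 183.0, 253.0]
208 [97.0, 183.0, 253.0]
209 [96.0, 190.0, 254.0]
210 [79.0, 203.0, 255.0]
211 [65.0, 213.0, 255.0]
212 [102.0, 219.0, 255.0]
213 [174.0, 227.0, 254.0]
214 [174.0, 195.0, 232.0]
215 [104.0, 120.0, 160.0]
216 [70.0, 75.0, 117.0]
217 [129.0, 86.0, 83.0]
218 [188.0, 126.0, 85.0]
219 [216.0, 151.0, 103.0]
220 [220.0, 154.0, 106.0]
221 [219.0, 155.0, 108.0]
222 [218.0, 155.0, 110.0]
223 [216.0, 160.0, 117.0]
```

View pics/f.png

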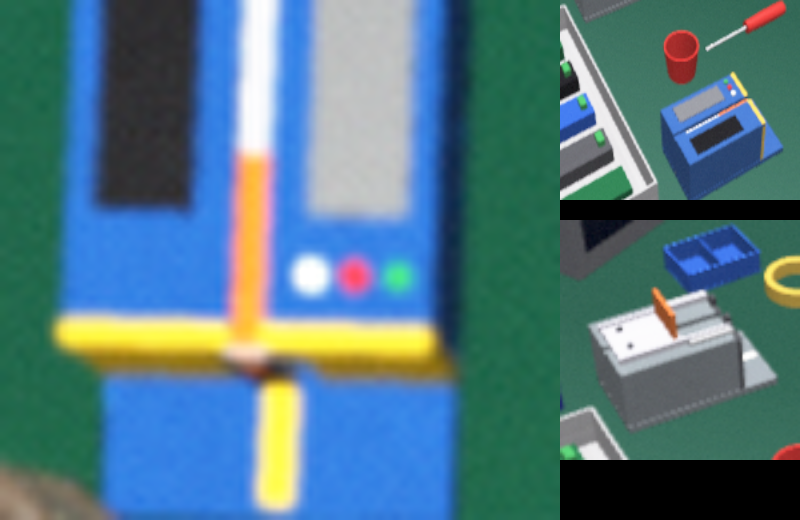

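The module's front edge is at row ~214.7, against 214.3 predicted for fully home, and two pushes met a hard stop. The ejector is back at rest and the arm is clear, so I'm handing in.

```bash
python3 -c "
from bench import arm
print(arm.job_done())"
```

```text
the job is handed in; nothing more can be done
None
```

I handed the job in at about 24 s: the ejector went to its stop, was held there and eased back to rest, and the module is against the dock's back stop with its orange-marked black end outward, released and the arm clear.

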